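# Slip the blue glaze sample into the packed row

### The arm

A 7-joint arm with a two-finger parallel gripper is mounted at the origin on the work surface. World frame = base frame: x ahead of the robot, y to its left, z up, the work surface at z = 0. Lengths are in m, angles in rad, forces in N, time in s.
With the tool pointing down it reaches from about 0.4 to 0.875 m from the base axis. Payload 19.3 kg.
Tool frame: the origin (TCP) lies at the very end of the fingers, on their centre line; the grasp point (between the pads) lies 19 mm behind it; x points along the fingers, y is the direction in which the jaws open and shut, and the axes are right-handed (so a half turn about x gives the same grasp; the last joint's range is limited). The gripper opens to 85 mm and grips with 20 to 120 N. Pads are 22 mm wide; open, the fingers measure 114 mm over their backs; the gripper's body (76 mm by 85 mm) begins 54 mm behind the grasp point. The pads swing forward as they close: fully open they stand 13 mm farther back than shut.
Start: joints at [1.052, 0.521, -0.036, 1.599, 0.021, 1.021, -0.113], TCP at [0.271, -0.563, 0.231] pointing down, gripper open.
Joint ranges: [-2.91, 2.91], [-0.3, 2.13], [-1.5, 1.42], [0.17, 2.43], [-1.26, 4.41], [0.16, 1.93], [-2.52, 2.52]. Speed limits (rad/s): [1.89, 1.89, 2.39, 2.39, 3.01, 3.01, 3.01].

### API

Orientations are given as [roll, pitch, yaw] about the fixed x, y, z axes, in that order (R = Rz(yaw) Ry(pitch) Rx(roll)).
In Python, from workcell import bot, grab_frame, job_done gives the robot as it stands.
- The arm moves only by the shell command python3 -m pendant 'ROWS' [OPENING] [FORCE]. ROWS is JSON, a list of rows, each a list of 4 numbers: the shift along the tool's x, y, z in mm, then the turn about the tool's x in degrees. A call has 1 to 12 rows; each row shifts and turns the commanded pose from where the row before left it, along the tool's axes as they then stand; what a row does not reach is not made up. A row lasts 1/8 s, in which the tool goes at most 62.5 mm and 10.7 degrees, less where a joint would pass 70% of its speed; a pose out of reach is approached as far as the arm can. A call is refused whole if a number of a shift passes 62.5 or a number of a turn 10.7, either way. A call with a gripper value outside its range is refused whole. OPENING is the opening, from -1 (shut) to 1 (fully open), set as the call begins (- or left out, the last holds). The fingers move at their own pace and stop on an object; FORCE is the grip in N (left out, the last holds). Time passes only in rows, so rows that do not move let the fingers close. It gives the time, the measured TCP pose, the force and the opening at its end, in the units of the state.
- bot.observe(): the state, without advancing time (a new reading comes with each control period).
- grab_frame(name): name is "scene" or "top"; returns a dict with "img" (480x640x3 uint8, red, green, blue), "fovy" (degrees; the focal length in pixels is half the picture's height over the tangent of half this angle, whatever the lens; pixels are square), "cx", "cy" (the principal point, pixels), "R" (3x3) and "t" (3): a world point X has camera coordinates R X + t. Camera axes: x right, y down, z forward; pixel columns grow to the right and rows downward; lengths in m; the calibration is good to about 2 mm. A picture is of the moment at which its call begins. There is no depth.
- job_done(): hands the job in, once; it reports no verdict.
The state is a dict: "clock": time; "qpos": joint angles; "qd": joint speeds; "joint_efforts": joint torques, N m; "position": TCP position; "tool_rot": TCP orientation; "force": force on the tool from outside, world axes, zero at the start; "moment": the same for the moment, N m; "grip_width": finger opening in m.
Only numpy, scipy, OpenCV 4.12 (cv2) and the standard library are available. Lean on these libraries where they do the work, as an engineer would, in place of code of your own. Each camera call takes 0.05 s, during which the arm holds its last target.

### The job

Pick up the tall blue-glazed sample slab and press it down into the narrow gap between the white and the red block in the wooden rack, so that it nudges the row apart and stands upright on the rack's floor, square with the row. The white and red blocks must not topple and must end standing upright on the rack's floor on either side of it. Let go of the slab at the end.

Things in the scene. Friction and masses are not known exactly. Their poses are not given: they have to be found in the camera images.
- blue_slab: tall slab: 30 mm thick (y), 70 wide (x), 120 tall (z), about 0.4 kg, blue glaze above 35 mm of bare buff clay. Its lowest 22 mm taper to a flat foot 18 mm thick. Origin: centre of underside. Starts upright and free on the bench near two like slabs, green and ochre, not needed. Either way round is right.
- rack: fixed open wooden rack, 110 (x) by 170 mm (y, along the row), inside 90 by 150; floor 12 mm, side lips 24, end boards 60 mm above the bench. Origin: centre of underside. Holds four short blocks along y: white and red in the middle with a 20 mm gap between, a grey and a brown outside, 1 mm off; 8 mm free at each end, so the blocks can slide apart when pushed.
- white_block: white-glazed short block, one side of the gap (which side varies): 28 mm thick (y), 70 mm wide (x), 70 mm tall, about 0.27 kg, loose on the rack's floor; long top edges rounded with 8 mm radius, which guides the slab in. Origin: centre of its underside.
- red_block: red-glazed short block on the other side of the gap: same shape and mass as the white one. Origin: centre of its underside.

How it is judged:
At the end, for the whole second after the job is handed in: Slab, white and red block all stand on the rack floor (within 6 mm), upright within 12 degrees, within 20 mm of the rack's long centre line, at rest; slab square with the row within 11 degrees, one block each side of it, centres 20 to 46 mm from its own along its y (angle between each of blue_slab, white_block, red_block's own z axis and vertical below 0.21 rad and z of blue_slab in the frame of rack between 0.006 and 0.018 m and x of blue_slab in the frame of rack between -0.02 and 0.02 m and z of white_block in the frame of rack between 0.006 and 0.018 m and x of white_block in the frame of rack between -0.02 and 0.02 m and z of red_block in the frame of rack between 0.006 and 0.018 m and x of red_block in the frame of rack between -0.02 and 0.02 m and angle between the y axis of blue_slab and the y axis of rack, either way round below 0.2 rad and ((y of white_block in the frame of blue_slab between 0.02 and 0.046 m and y of red_block in the frame of blue_slab between -0.046 and -0.02 m) or (y of white_block in the frame of blue_slab between -0.046 and -0.02 m and y of red_block in the frame of blue_slab between 0.02 and 0.046 m)) and linear speed of each of blue_slab, white_block, red_block below 0.02 m/s); the robot touches nothing.
It fails at once if the white or the red block is toppled (tilted by more than about 23 degrees) (angle between any of white_block, red_block's own z axis and vertical above 0.4 rad).
It also fails if it takes over 38 s, if anything falls off the work surface, if the arm or the gripper's body presses on something with over 40 N, if the wrist force passes 120 N, or if a joint passes its speed limit or range.

## Working session

There is one attempt and no reset: what is moved stays moved. The work goes in short steps, Python scripts to look and compute and a shell command to move; the robot and the scene stay as the last step left them, time stands still between calls to the robot, and variables do not carry over. Pictures are saved under pics/ and viewed, and the job is handed in when it is done.

```bash
ls; mkdir -p pics
python3 - <<'E'
from workcell import bot, grab_frame
import cv2, json
print(bot.observe())
for n in("scene","top"):
    f=grab_frame(n); cv2.imwrite(f"pics/{n}0.png",f["img"][:,:,::-1]); print(n,f["fovy"],f["cx"],f["cy"],f["R"],f["t"])
E
```

```text
pics
{'clock': 0.0, 'qpos': array([ 1.05181927,  0.52202923, -0.03629433,  1.60000919,  0.02119459,
        1.02111101, -0.11281143]), 'qd': array([-0.00136909,  0.00047237, -0.00049612, -0.00119684, -0.00013778,
        0.00122285,  0.00047482]), 'joint_efforts': array([-7.67537858e-04, -9.27118492e+01,  1.97892107e+00, -3.69936597e+01,
        1.77793717e-02,  8.18223925e-03,  4.67597886e-05]), 'position': array([ 0.27096472, -0.56282408,  0.2307162 ]), 'tool_rot': array([-1.48852298,  1.56962428,  2.10179386]), 'force': array([ 0.3908064 , -0.15952307, -0.17298117]), 'moment': array([ 0.00301335, -0.03584547,  0.00412052]), 'grip_width': 0.0856755935242426}
scene 45.02601232248521 322.2570763198828 239.95861958477718 [[ 0.87691969  0.48062095  0.00391858]
 [ 0.40060754 -0.72637749 -0.55847053]
 [-0.26556627  0.49130362 -0.8295151 ]] [-0.49509458 -0.15580105  1.29977053]
top 48.200659149803755 321.46698435610784 242.63282160306278 [[ 0.02115727 -0.99975155  0.00701553]
 [-0.99465803 -0.02175756 -0.10090596]
 [ 0.10103353 -0.00484316 -0.99487123]] [0.02954256 0.52406905 0.89605013]
```

View pics/scene0.png

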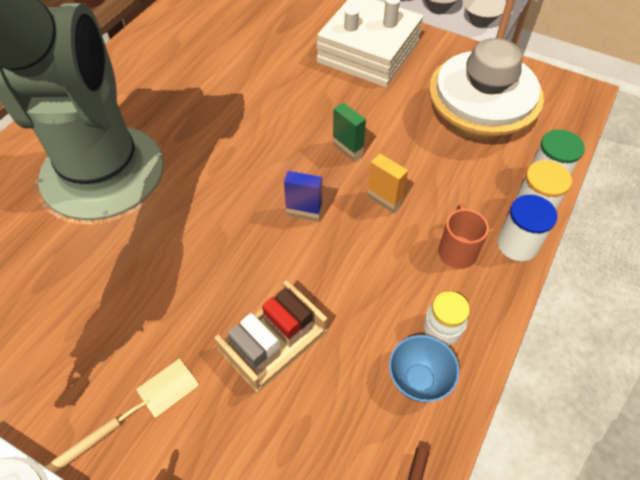

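View pics/top0.png

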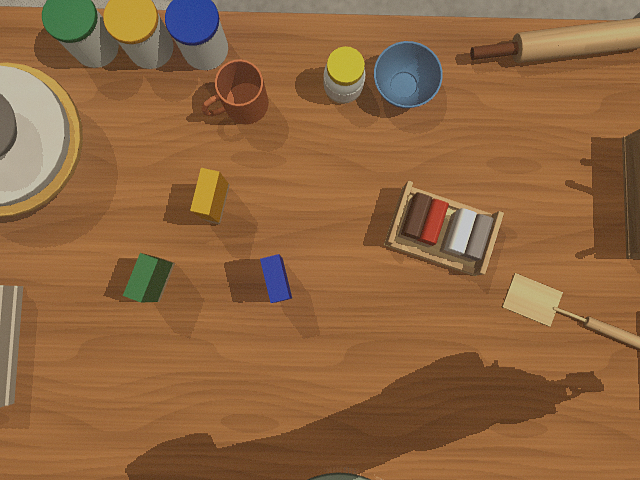

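The scene view shows the blue slab around (303,195) and the rack around (272,335). In the top view the slab is around (276,278) and the rack around (445,228), in the order brown, red, gap, white, grey. I'll enlarge these areas.

Run:
```python
import cv2
t=cv2.imread("pics/top0.png"); s=cv2.imread("pics/scene0.png")
def crop(im,x,y,w,h,k,n):
    c=cv2.resize(im[y:y+h,x:x+w],None,fx=k,fy=k,interpolation=cv2.INTER_CUBIC)
    for i in range(0,w,10): cv2.putText(c,str(x+i),(i*k,8),0,0.3,(0,255,255)); cv2.line(c,(i*k,10),(i*k,14),(0,255,255))
    for i in range(0,h,10): cv2.putText(c,str(y+i),(0,i*k+3),0,0.3,(0,255,255))
    cv2.imwrite(n,c)
crop(t,375,175,140,105,5,"pics/ct_rack.png"); crop(t,220,240,100,75,7,"pics/ct_slab.png")
crop(s,210,275,130,120,5,"pics/cs_rack.png"); crop(s,270,160,70,70,8,"pics/cs_slab.png")
```

```text
(no output)
```

View pics/ct_rack.png

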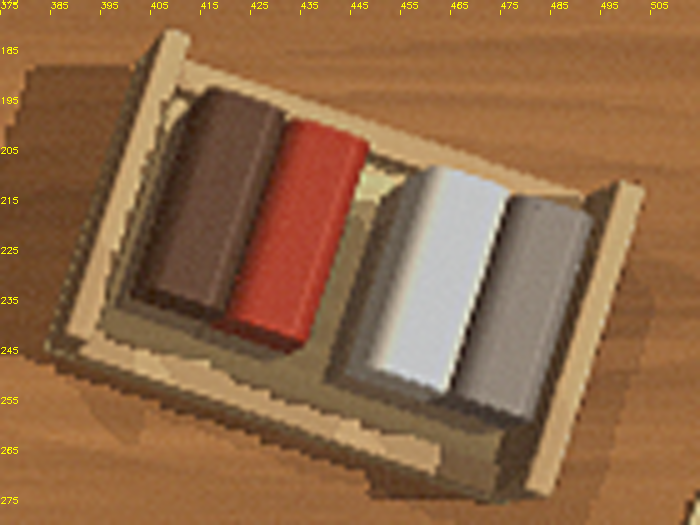

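View pics/ct_slab.png

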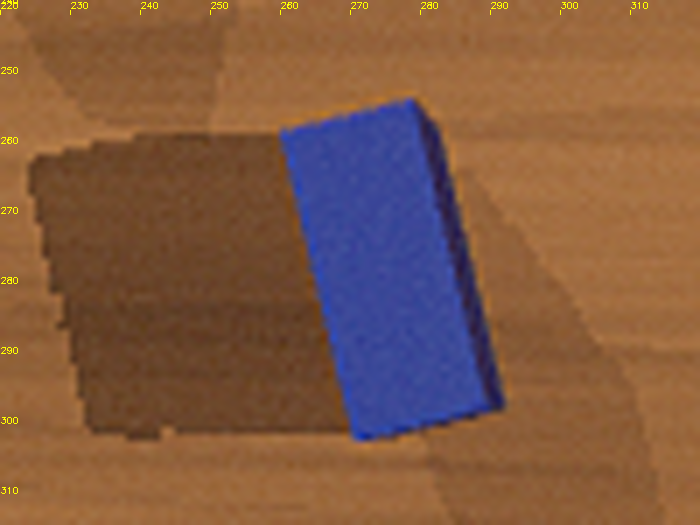

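View pics/cs_rack.png

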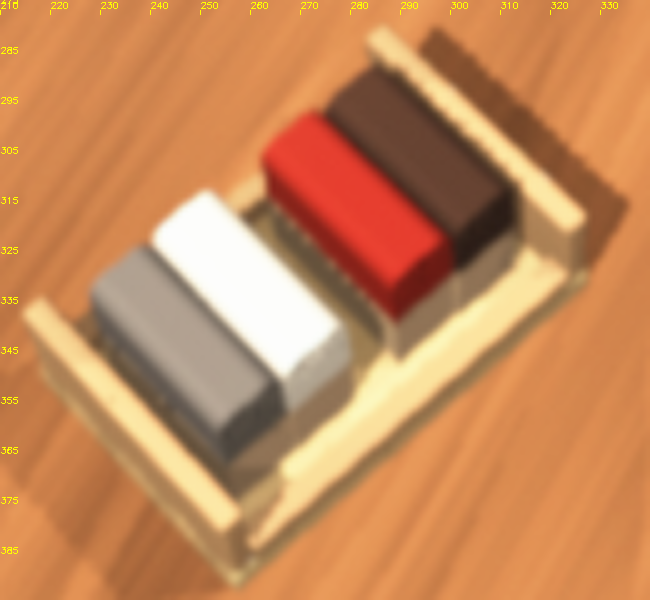

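View pics/cs_slab.png

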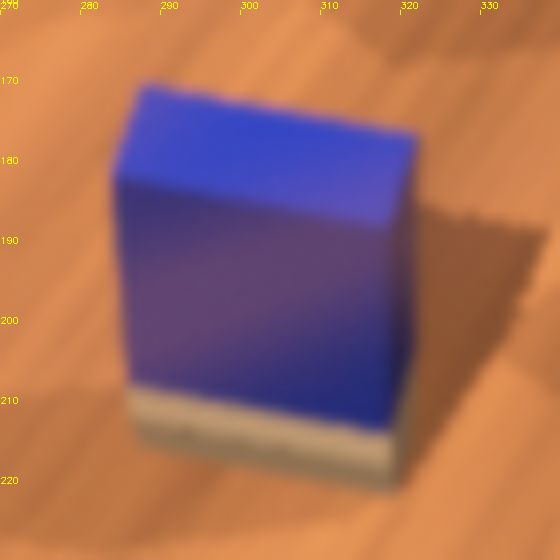

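```bash
cat > h.py <<'E'
import numpy as np
from scipy.optimize import least_squares
def proj(f,X):
    c=np.asarray(X)@f["R"].T+f["t"]; F=240/np.tan(np.radians(f["fovy"])/2)
    return c[:,:2]/c[:,2:]*F+[f["cx"],f["cy"]]
def back(f,p,z):
    F=240/np.tan(np.radians(f["fovy"])/2); d=np.c_[(np.array(p,float)-[f["cx"],f["cy"]])/F,np.ones(len(p))]@f["R"]
    o=-f["R"].T@f["t"]; s=(z-o[2])/d[:,2]; return o+d*s[:,None]
def fit(obs,g): # obs: list (frame,local pts Nx3,pix)
    def W(p,L): c,s=np.cos(p[2]),np.sin(p[2]); L=np.array(L,float); return np.c_[p[0]+c*L[:,0]-s*L[:,1],p[1]+s*L[:,0]+c*L[:,1],L[:,2]]
    r=least_squares(lambda p:np.concatenate([(proj(f,W(p,L))-q).ravel() for f,L,q in obs]),g)
    return r.x,np.round(r.fun.reshape(-1,2),1)
E
cat > fit0.py <<'E'
from workcell import grab_frame
from h import *
T=grab_frame("top");S=grab_frame("scene")
st=[(260.1,258.7),(279.1,254.1),(289.6,298.3),(271,302.9)]
P=back(T,st,.12); print(P, [np.linalg.norm(P[i]-P[i-1]) for i in range(4)])
e=P[0]-P[3]; y0=np.arctan2(e[1],e[0]); g=[*P[:,:2].mean(0),y0]
L=[(.035,.015,.12),(.035,-.015,.12),(-.035,-.015,.12),(-.035,.015,.12)]
ss=[(288.5,170.6),(321.9,176.9),(318.75,188.1),(284.4,182.2)]
B=back(S,ss,.12);print("scene slab",B)
print("top only",fit([(T,L,st)],g))
# correspond scene pts by nearest
W=P; 
ss=[ss[np.argmin(np.linalg.norm(B-w,axis=1))] for w in W]
print("both",fit([(T,L,st),(S,L,ss)],g))
# rack
rt=[(408,181),(413,182.6),(388.6,242),(394,243.4),(498.4,211.4),(503.6,212.6),(480.4,273),(485.4,274)]
L=[(.055,.085,.06),(.055,.075,.06),(-.055,.085,.06),(-.055,.075,.06),(.055,-.075,.06),(.055,-.085,.06),(-.055,-.075,.06),(-.055,-.085,.06)]
P=back(T,rt,.06);e=P[0]-P[2];g=[*P[:,:2].mean(0),np.arctan2(e[1],e[0])]
print("rack top",fit([(T,L,rt)],g))
rs=[(287.6,280.4),(284,283.4),(327,317.6),(322,321),(217.6,334.6),(214.4,337.4),(258.6,378),(256,381)]
B=back(S,rs,.06)
print(np.round(np.c_[P[:,:2],B[:,:2]],3))
perm=[np.argmin(np.linalg.norm(B-w,axis=1)) for w in P];print(perm)
p,r=fit([(T,L,rt),(S,L,[rs[i] for i in perm])],g);print("rack both",p,r)
for n,q in dict(redin=[(448.6,204),(435,245)],whitein=[(459,208.6),(449,249.6)]).items():
    w=back(T,q,.08); d=w[:,:2]-p[:2];c,s=np.cos(p[2]),np.sin(p[2]); print(n,np.round(np.c_[d@[c,s],d@[-s,c]],4))
E
python3 fit0.py
```

```text
[[0.48690928 0.13510666 0.12      ]
 [0.49463686 0.10611228 0.12      ]
 [0.42730671 0.0881166  0.12      ]
 [0.4197292  0.11628575 0.12      ]] [np.float64(0.06976668338960894), np.float64(0.030006498282308364), np.float64(0.06969356901995948), np.float64(0.02917052330291198)]
scene slab [[0.42436428 0.11602955 0.12      ]
 [0.48994414 0.13374833 0.12      ]
 [0.49816463 0.10609215 0.12      ]
 [0.43246055 0.08665157 0.12      ]]
top only (array([0.45714839, 0.11140507, 0.26633382]), array([[ 0. , -0. ],
       [-0. , -0.1],
       [ 0.3, -0. ],
       [-0.3,  0.2]]))
both (array([0.45852879, 0.11139447, 0.26807567]), array([[ 0. , -0.9],
       [-0. , -1. ],
       [ 0.3, -0.9],
       [-0.2, -0.7],
       [-0.4, -0.8],
       [-0.8, -0.4],
       [-1.4, -1.1],
       [-1.4, -0.9]]))
rack top (array([ 0.55013757, -0.16629036, -0.30170575]), array([[-0.3, -0.5],
       [ 0.4, -0.3],
       [-0.9,  0.3],
       [-0.6,  0.8],
       [ 0.5, -0.9],
       [ 1. , -0.2],
       [-0.5, -0. ],
       [ 0.3,  0.9]]))
[[ 0.627 -0.102  0.53  -0.071]
 [ 0.624 -0.11   0.528 -0.08 ]
 [ 0.523 -0.07   0.631 -0.103]
 [ 0.521 -0.079  0.626 -0.113]
 [ 0.579 -0.253  0.479 -0.224]
 [ 0.577 -0.262  0.477 -0.232]
 [ 0.475 -0.222  0.584 -0.257]
 [ 0.474 -0.231  0.583 -0.263]]
[np.int64(2), np.int64(3), np.int64(0), np.int64(1), np.int64(6), np.int64(7), np.int64(4), np.int64(5)]
rack both [ 0.55203786 -0.16696217 -0.3031923 ] [[ 0.2 -1.7]
 [ 0.8 -1.4]
 [-0.5 -0.9]
 [-0.2 -0.4]
 [ 0.9 -2. ]
 [ 1.5 -1.3]
 [-0.1 -1.1]
 [ 0.6 -0.2]
 [-0.  -0.6]
 [ 0.9 -0.5]
 [-1.9 -2. ]
 [-2.3 -1.8]
 [-0.2 -1.3]
 [-2.1 -0.3]
 [ 0.1 -1.5]
 [-1.3 -0.6]]
redin [[ 0.0317  0.0117]
 [-0.0396  0.0128]]
whitein [[ 0.0299 -0.0066]
 [-0.0395 -0.011 ]]
```

```bash
cat >> h.py <<'E'
from scipy.spatial.transform import Rotation as Ro
def delta(o,xyz,yaw):
    """yaw = direction of slab x axis; jaws along slab y. prints tool-frame shift mm now and turn deg"""
    R=Ro.from_euler("xyz",o["tool_rot"]).as_matrix()
    d=R.T@(np.array(xyz)-o["position"])*1000
    j=np.array([-np.sin(yaw),np.cos(yaw),0]); best=[]
    c,s=R[:,1]@j,R[:,2]@j; a=np.degrees(np.arctan2(s,c)); a=(a+90)%180-90
    print("axes x",R[:,0].round(3),"y",R[:,1].round(3),"z",R[:,2].round(3)); print("shift tool mm",d.round(1),"turn deg",a.round(1),"q7",o["qpos"][6].round(3))
E
python3 - <<'E'
from h import *; from workcell import bot
delta(bot.observe(),[.4585,.1114,.22],.267)
E
```

```text
axes x [-0.     0.001 -1.   ] y [ 0.434 -0.901 -0.001] z [-0.901 -0.434  0.   ]
shift tool mm [  11.3 -526.3 -461.4] turn deg 10.4 q7 -0.113
```

```bash
python3 -m pendant '[[0,-25,-25,0],[0,-35,-45,0],[0,-35,-45,0],[0,-35,-45,0],[0,-40,-45,0],[0,-45,-40,0],[0,-48,-36,0],[0,-50,-33,0],[0,-50,-33,0],[0,-50,-33,0],[0,-40,-30,0],[0,-30,-20,0]]' 1 100
python3 - <<'E'
from h import *; from workcell import bot
delta(bot.observe(),[.4585,.1114,.22],.267)
E
```

```text
clock: 1.7
position: [0.4491, 0.0609, 0.2314]
tool_rot: [-2.857, 1.57, 0.735]
force: [0.1, -0.2, -0.1]
grip_width: 0.0854
axes x [ 0.  0. -1.] y [ 0.435 -0.9   -0.   ] z [-0.9   -0.435 -0.   ]
shift tool mm [ 11.4 -41.4 -30.4] turn deg 10.5 q7 -1.499
```

```bash
python3 -m pendant '[[0,-20,-15,0],[0,-20,-15,0],[0,0,0,5.3],[0,0,0,5.2],[10,0,0,0],[0,0,0,0],[0,0,0,0]]' 1 100
python3 - <<'E'
from h import *; from workcell import bot,grab_frame
import cv2
delta(bot.observe(),[.4585,.1114,.078],.267)
for n,(x,y) in dict(top=(210,220),scene=(230,100)).items():
    f=grab_frame(n); c=cv2.resize(f["img"][y:y+130,x:x+140],None,fx=4,fy=4)[:,:,::-1]; cv2.imwrite(f"pics/{n}1.png",c)
E
```

```text
clock: 2.58
position: [0.4587, 0.1076, 0.2212]
tool_rot: [-0.303, 1.57, 3.105]
force: [0.9, -0.0, 0.4]
grip_width: 0.0854
axes x [-0.  0. -1.] y [ 0.263 -0.965 -0.   ] z [-0.965 -0.263  0.   ]
shift tool mm [143.2  -3.7  -0.9] turn deg -0.0 q7 -1.783
```

View pics/scene1.png

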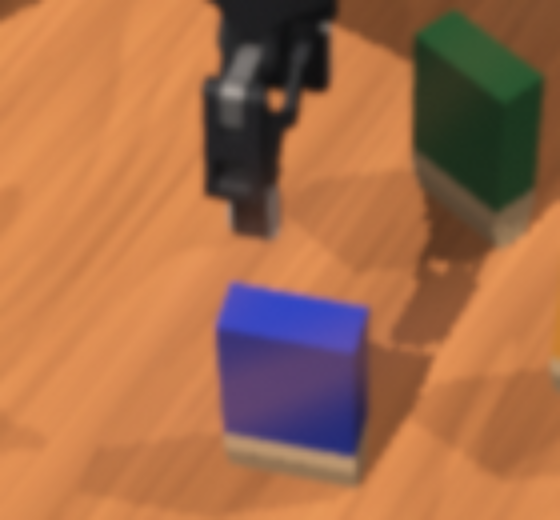

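View pics/top1.png

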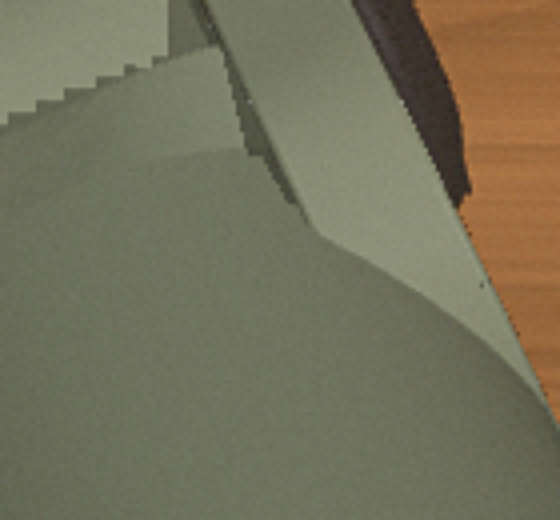

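The scene picture shows the gripper above the slab with the near pads at crop (255,215). The arm hides the top view. The lines agree, so I'll descend.

```bash
python3 -m pendant '[[25,-4,-1,0],[30,0,0,0],[30,0,0,0],[25,0,0,0],[15,0,0,0],[10,0,0,0],[7,0,0,0],[0,0,0,0],[0,0,0,0]]' 1 100
python3 - <<'E'
from h import *; from workcell import bot,grab_frame
import cv2
delta(bot.observe(),[.4585,.1114,.078],.267)
for n,(x,y) in dict(scene=(230,100)).items():
    f=grab_frame(n); c=cv2.resize(f["img"][y:y+130,x:x+140],None,fx=4,fy=4)[:,:,::-1]; cv2.imwrite(f"pics/{n}2.png",c)
E
```

```text
clock: 3.8
position: [0.4589, 0.1119, 0.0798]
tool_rot: [3.131, 1.57, 0.255]
force: [-0.4, 0.1, -0.1]
grip_width: 0.0855
axes x [ 0.001  0.    -1.   ] y [ 0.262 -0.965  0.   ] z [-0.965 -0.262 -0.001]
shift tool mm [1.8 0.3 0.5] turn deg -0.1 q7 -1.908
```

View pics/scene2.png

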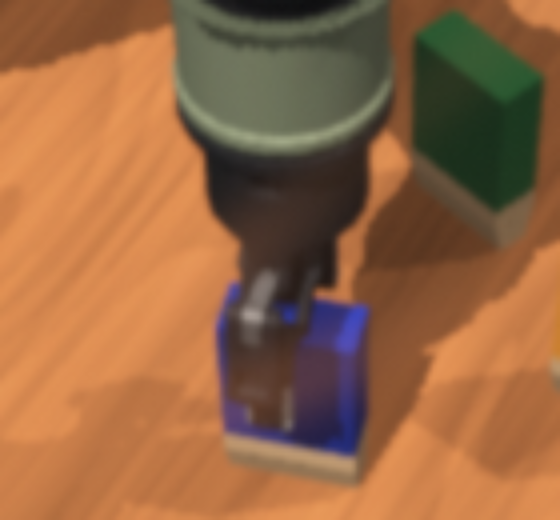

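Straddling, with no contact force. Closing.

```bash
python3 -m pendant '[[0,0,0,0],[0,0,0,0],[0,0,0,0],[0,0,0,0],[0,0,0,0],[0,0,0,0]]' -1 100;  python3 -m pendant '[[-10,0,0,0],[-20,0,0,0],[-30,0,0,0],[-30,0,0,0],[-20,0,0,0],[0,0,0,0]]'
python3 - <<'E'
from h import *; from workcell import bot,grab_frame
import cv2
R=-.303
delta(bot.observe(),[.552,-.167,.19],-.303)
for n,(x,y) in dict(scene=(230,60)).items():
    f=grab_frame(n); c=cv2.resize(f["img"][y:y+130,x:x+140],None,fx=4,fy=4)[:,:,::-1]; cv2.imwrite(f"pics/{n}3.png",c)
E
```

```text
clock: 4.6
position: [0.4587, 0.1118, 0.0796]
tool_rot: [2.701, 1.571, -0.175]
force: [-1.5, -0.6, 9.2]
grip_width: 0.0291
clock: 5.35
position: [0.4591, 0.1119, 0.1906]
tool_rot: [3.127, 1.568, 0.251]
force: [-0.2, 0.2, -4.6]
grip_width: 0.0289
axes x [ 0.002  0.001 -1.   ] y [ 0.262 -0.965  0.   ] z [-0.965 -0.262 -0.002]
shift tool mm [  0.6 293.5 -16.5] turn deg 32.6 q7 -1.818
```

View pics/scene3.png

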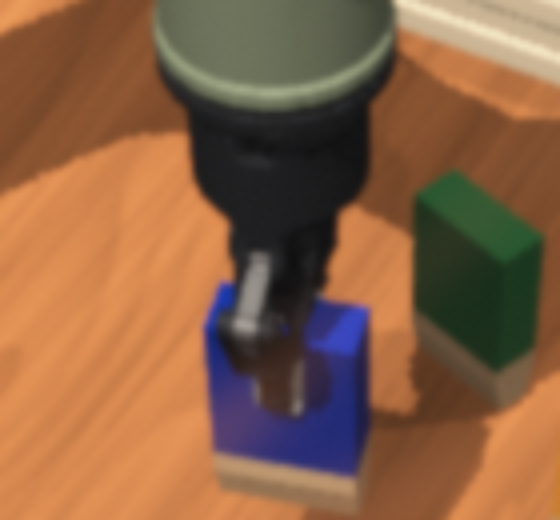

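```bash
python3 -m pendant '[[0,20,0,0],[0,40,-2,0],[0,45,-3,0],[0,45,-3,0],[0,45,-3,0],[0,40,-3,0],[0,20,-2,0],[0,0,0,8],[0,0,0,8],[0,0,0,8],[0,0,0,8],[0,0,0,0]]'
python3 - <<'E'
from h import *; from workcell import bot
delta(bot.observe(),[.552,-.167,.15],-.303)
E
```

```text
clock: 6.9
position: [0.5406, -0.1293, 0.1885]
tool_rot: [0.151, 1.569, 3.001]
force: [-0.6, 0.3, -3.2]
grip_width: 0.0288
axes x [-0.001  0.    -1.   ] y [-0.287 -0.958  0.   ] z [-0.958  0.287  0.001]
shift tool mm [ 38.5  32.8 -21.8] turn deg 0.7 q7 -1.784
```

```bash
python3 -m pendant '[[0,12,-8,0.7],[0,13,-9,0],[0,8,-5,0],[8,0,0,0],[0,0,0,0],[0,0,0,0]]'
cat > look.py <<'E'
import sys
from h import *; from workcell import bot,grab_frame
import cv2
k=sys.argv[1]
o=bot.observe();delta(o,[.552,-.167,.15],-.303)
for n,(x,y,w,h) in dict(scene=(190,230,160,150),top=(360,150,160,140)).items():
    f=grab_frame(n); c=cv2.resize(f["img"][y:y+h,x:x+w],None,fx=5,fy=4 if 0 else 5,interpolation=cv2.INTER_CUBIC)[:600,:,::-1]; cv2.imwrite(f"pics/{n}{k}.png",c); cv2.imwrite(f"pics/{n}{k}full.png",f["img"][:,:,::-1])
E
python3 look.py 4
```

```text
clock: 7.65
position: [0.5522, -0.1676, 0.1812]
tool_rot: [-0.606, 1.57, 2.231]
force: [0.5, 0.5, -3.6]
grip_width: 0.029
axes x [-0.  0. -1.] y [-0.3   -0.954 -0.   ] z [-0.954  0.3    0.   ]
shift tool mm [31.2 -0.5  0.3] turn deg -0.1 q7 -1.729
```

View pics/scene4.png

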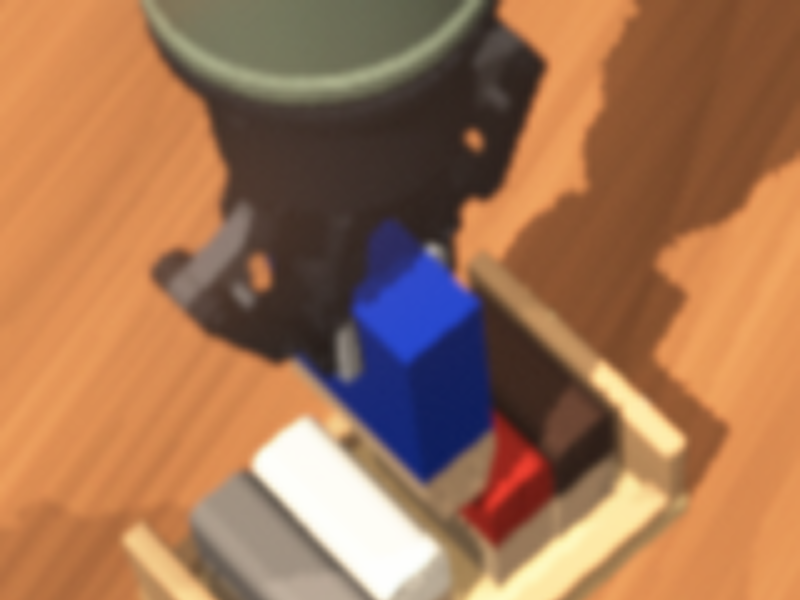

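View pics/top4.png

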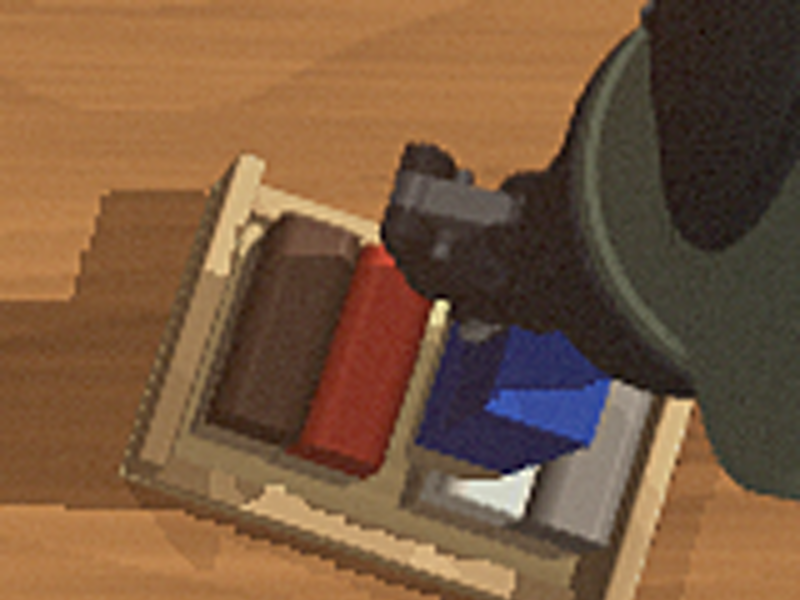

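Run:
```python
from h import *; from workcell import grab_frame
S=grab_frame("scene");T=grab_frame("top")
zb=.1816-.0796
def W(p,L): c,s=np.cos(p[2]),np.sin(p[2]); L=np.array(L,float); return np.c_[p[0]+c*L[:,0]-s*L[:,1],p[1]+s*L[:,0]+c*L[:,1],L[:,2]]
L=[(-.035,-.015,zb+.12),(-.035,.015,zb+.12),(.035,-.015,zb+.12),(.035,.015,zb+.12),(-.035,-.015,zb+.035),(.035,-.015,zb+.035),(.035,.015,zb+.035),(-.035,.015,zb+.035)]
q=[.552,-.1676,-.303]
print("scene crop px\n",((proj(S,W(q,L))-[190,230])*5).round()); print("top crop\n",((proj(T,W(q,L))-[360,150])*5).round())
# gap in the frame of rack from scene: inner top edges via earlier crop (flat top boundary z=.082 at y=+-(.010+.008))
p=[.552,-.167,-.303]
for y in(.018,-.018,.046,-.046):
    print(y,((proj(S,W(p,[(-.035,y,.082),(.035,y,.082)]))-[210,275])*5).round().tolist(),((proj(T,W(p,[(-.035,y,.082),(.035,y,.082)]))-[375,175])*5).round().tolist())
for y in(.010,-.010): print("z74",y,((proj(S,W(p,[(-.035,y,.074),(.035,y,.074)]))-[210,275])*5).round().tolist(),((proj(T,W(p,[(-.035,y,.074),(.035,y,.074)]))-[375,175])*5).round().tolist())
```

```text
scene crop px
 [[254. 214.]
 [329. 157.]
 [403. 359.]
 [478. 298.]
 [283. 344.]
 [422. 483.]
 [491. 425.]
 [352. 290.]]
top crop
 [[594. 441.]
 [488. 406.]
 [668. 200.]
 [563. 166.]
 [510. 472.]
 [577. 256.]
 [483. 225.]
 [415. 440.]]
0.018 [[272.0, 134.0], [405.0, 265.0]] [[290.0, 331.0], [354.0, 129.0]]
-0.018 [[194.0, 198.0], [326.0, 332.0]] [[396.0, 366.0], [460.0, 164.0]]
0.046 [[332.0, 86.0], [465.0, 214.0]] [[208.0, 303.0], [272.0, 102.0]]
-0.046 [[131.0, 249.0], [264.0, 386.0]] [[479.0, 394.0], [542.0, 191.0]]
z74 0.01 [[257.0, 159.0], [389.0, 290.0]] [[308.0, 341.0], [372.0, 141.0]]
z74 -0.01 [[214.0, 194.0], [345.0, 327.0]] [[367.0, 361.0], [430.0, 160.0]]
```

Projecting the expected slab pose gives the near top corners at (403,359) and (478,298). I read them at (405,362) and (482,305), which is the same bias the rack shows, so slab and gap are lined up. I'll press down slowly.

```bash
python3 -m pendant '[[6,0,0,0],[6,0,0,0],[6,0,0,0],[5,0,0,0],[5,0,0,0],[4,0,0,0],[4,0,0,0],[0,0,0,0]]';python3 -m pendant '[[3,0,0,0],[3,0,0,0],[3,0,0,0],[0,0,0,0]]'; python3 look.py 5
```

```text
clock: 8.85
position: [0.5521, -0.1681, 0.145]
tool_rot: [0.256, 1.571, 3.092]
force: [0.8, -0.4, -3.0]
grip_width: 0.029
clock: 9.35
position: [0.552, -0.1681, 0.136]
tool_rot: [0.116, 1.57, 2.952]
force: [0.6, -0.6, -3.5]
grip_width: 0.0291
axes x [-0.  0. -1.] y [-0.301 -0.954  0.   ] z [-0.954  0.301  0.   ]
shift tool mm [-14.   -1.    0.4] turn deg -0.1 q7 -1.737
```

View pics/scene5.png

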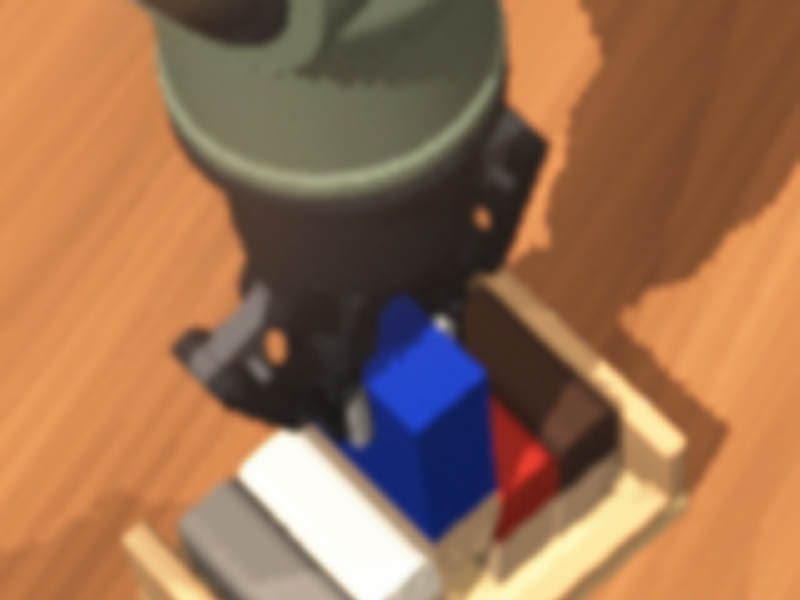

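View pics/top5.png

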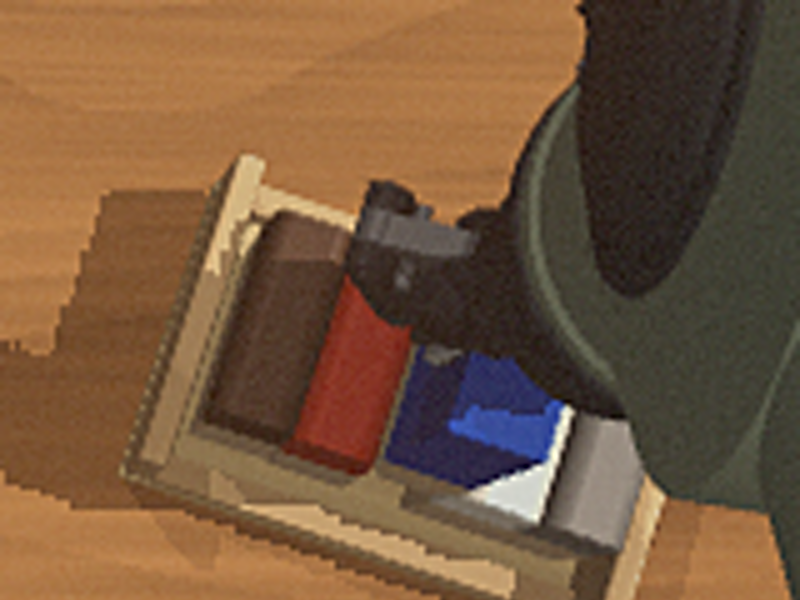

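The foot is in the gap and the white block has slid about 6 mm, the red about 2. Both are upright and forces are small. I'll shift slightly toward red and continue.

```bash
python3 -m pendant '[[3,-0.5,0,0],[3,-0.5,0,0],[4,-0.5,0,0],[4,0,0,0],[4,0,0,0],[4,0,0,0],[4,0,0,0],[0,0,0,0]]';python3 -m pendant '[[4,0,0,0],[4,0,0,0],[3,0,0,0],[2,0,0,0],[1,0,0,0],[0,0,0,0]]'; python3 look.py 6
```

```text
clock: 10.45
position: [0.5525, -0.1666, 0.1099]
tool_rot: [0.005, 1.57, 2.841]
force: [0.6, -0.4, -4.2]
grip_width: 0.0288
clock: 11.2
position: [0.5526, -0.1666, 0.0962]
tool_rot: [0.012, 1.571, 2.848]
force: [1.4, -0.6, -2.7]
grip_width: 0.0292
axes x [-0.  0. -1.] y [-0.3   -0.954  0.   ] z [-0.954  0.3    0.   ]
shift tool mm [-53.8   0.5   0.5] turn deg -0.1 q7 -1.747
```

View pics/scene6.png

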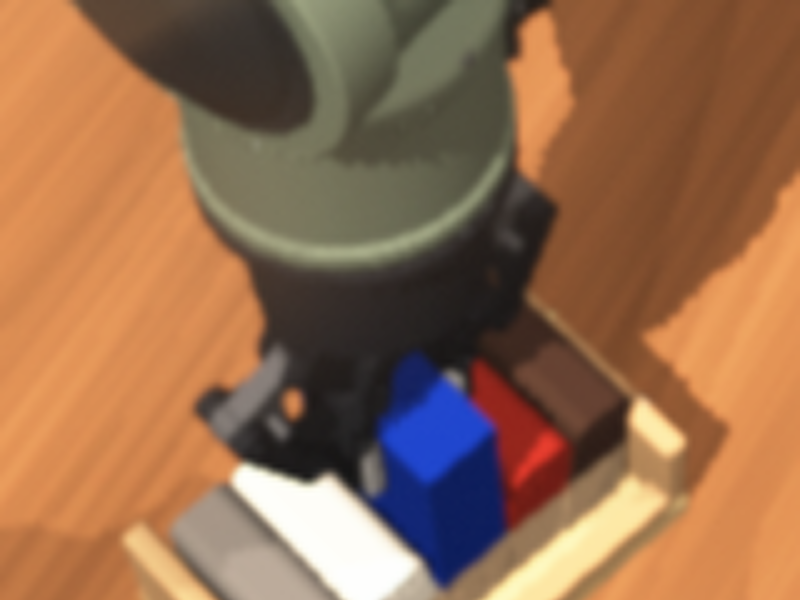

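View pics/top6.png

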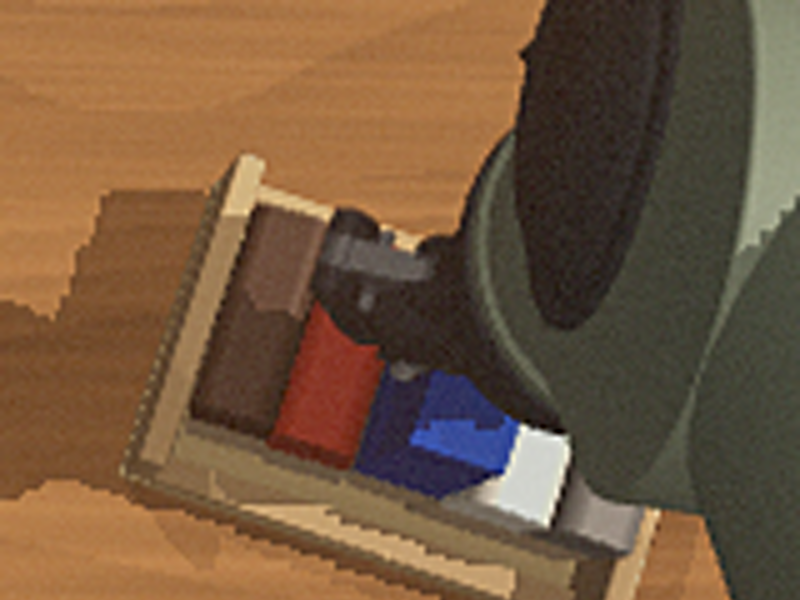

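The slab is almost down, with bare clay barely visible and both blocks upright. About 4.6 mm remains to the floor.

```bash
python3 -m pendant '[[1.5,0,0,0],[1.5,0,0,0],[0,0,0,0]]';python3 -m pendant '[[1,0,0,0],[0.5,0,0,0],[0,0,0,0]]'; python3 -m pendant '[[0.6,0,0,0],[0,0,0,0]]'
```

```text
clock: 11.68
position: [0.5525, -0.1667, 0.093]
tool_rot: [0.081, 1.57, 2.917]
force: [-0.5, -1.1, -5.0]
grip_width: 0.029
clock: 12.05
position: [0.5526, -0.1667, 0.0918]
tool_rot: [0.093, 1.571, 2.929]
force: [0.5, 0.5, -4.2]
grip_width: 0.0291
clock: 12.3
position: [0.5527, -0.1667, 0.0916]
tool_rot: [-2.962, 1.571, -0.126]
force: [-2.8, 1.0, 5.9]
grip_width: 0.0289
```

Floor contact: force rose to +6 N at the predicted height. I'll press a touch more, then release.

```bash
python3 -m pendant '[[0.5,0,0,0],[0,0,0,0]]'; python3 -m pendant '[[0,0,0,0],[0,0,0,0],[0,0,0,0],[0,0,0,0]]' 0.2; python3 -m pendant '[[-5,0,0,0],[-15,0,0,0],[-30,0,0,0],[-40,0,0,0],[-40,0,0,0],[-40,0,0,0],[0,0,30,0],[0,0,50,0],[0,0,50,0],[0,0,50,0],[0,0,30,0],[0,0,0,0]]'; python3 look.py 7
```

```text
clock: 12.55
position: [0.5528, -0.1667, 0.0916]
tool_rot: [3.14, 1.57, -0.307]
force: [-5.5, 1.6, 15.3]
grip_width: 0.0287
clock: 13.05
position: [0.5527, -0.1667, 0.0907]
tool_rot: [-1.07, 1.571, 1.766]
force: [-0.1, 0.1, -0.3]
grip_width: 0.0511
clock: 14.55
position: [0.3511, -0.1033, 0.2619]
tool_rot: [3.122, 1.569, -0.325]
force: [0.2, -0.6, 0.0]
grip_width: 0.0512
axes x [ 0.002 -0.001 -1.   ] y [-0.3   -0.954  0.   ] z [-0.954  0.3   -0.002]
shift tool mm [ 112.2    0.4 -210.5] turn deg -0.1 q7 -1.763
```

View pics/scene7.png

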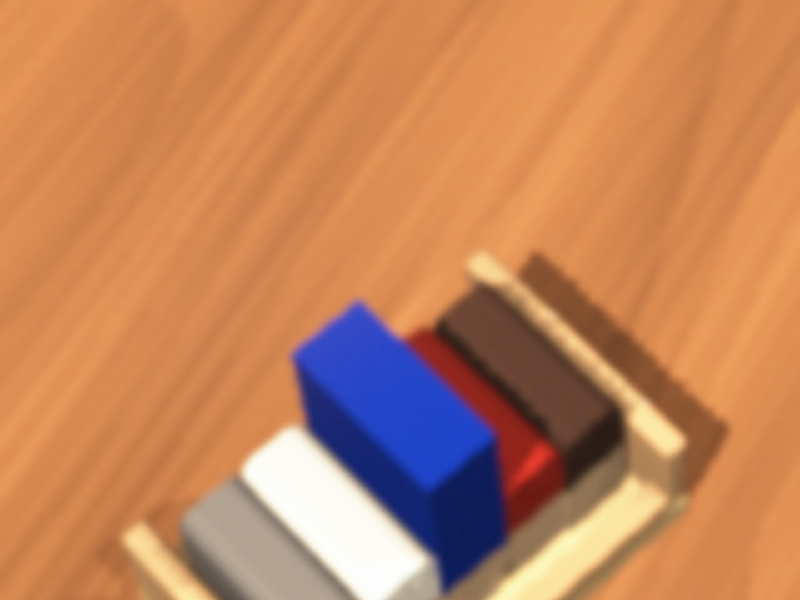

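View pics/top7.png

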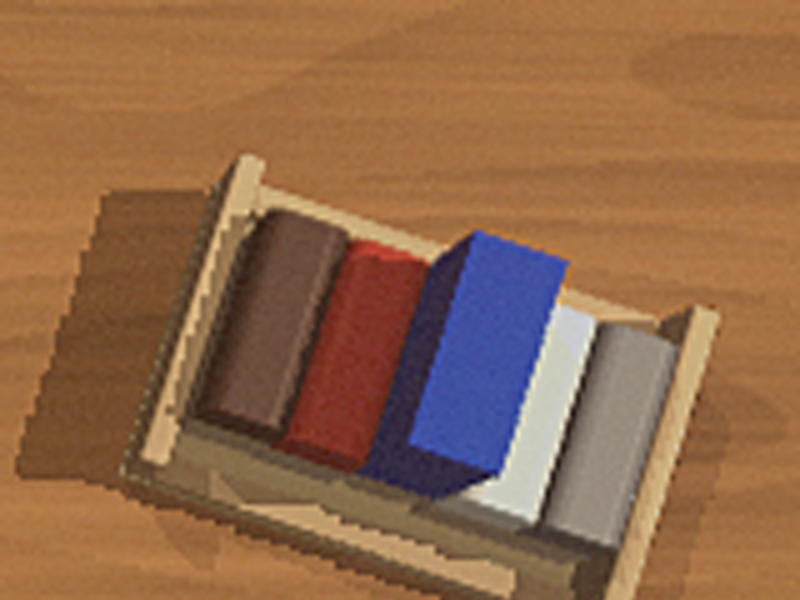

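Run:
```python
from h import *; from workcell import grab_frame
T=grab_frame("top");S=grab_frame("scene");p=np.array([.5501,-.1663,-.302])
c,s=np.cos(p[2]),np.sin(p[2])
def rel(f,q,o,z,p): 
    d=back(f,np.array(q)/5+o,z)[:,:2]-p[:2]; return np.c_[d@[c,s],d@[-s,c]]
r=rel(T,[(477,230),(569,262),(500,475),(410,442)],[360,150],.132,p);print(r.round(4),r.mean(0))
# scene: rack origin as seen by scene alone = mean of board corners
B=back(S,[(287.6,280.4),(284,283.4),(327,317.6),(322,321),(217.6,334.6),(214.4,337.4),(258.6,378),(256,381)],.06).mean(0)
r=rel(S,[(360,300),(293,354),(430,490),(497,436)],[190,230],.132,B);print(r.round(4),r.mean(0))
```

```text
[[ 0.0363  0.0147]
 [ 0.0358 -0.0151]
 [-0.0338 -0.0142]
 [-0.0329  0.0149]] [1.35016399e-03 7.86013761e-05]
[[-0.0349  0.0157]
 [-0.0348 -0.0139]
 [ 0.0343 -0.0138]
 [ 0.035   0.015 ]] [-0.00011543  0.000773  ]
```

```bash
python3 -c "
from workcell import job_done,bot
o=bot.observe();print(o['clock'],o['force'],abs(o['qd']).max());print(job_done())"
```

```text
14.75 [-0.06290266 -0.07733772 -0.78765192] 0.009063146110935888
the job is handed in; nothing more can be done
None
```

The blue slab now stands in the gap between the white and red blocks, released, and I handed the job in at about 14.8 s of the 38 s allowed. No verdict was reported, so what follows is from my own checks.

**How it went:** I gripped the slab across its 30 mm thickness at 100 N, turned it to line up with the row and pressed it down. Partway in, the white block had slid more than the red, so I moved the slab 1.5 mm toward red and carried on. It touched the floor at the predicted height, and I pressed to a reading of about 15 N. I then opened the gripper and backed away.

**Last checks:**
- **Slab position:** both cameras put it within about 1.4 mm of the rack centre in x and 0.8 mm in y, square to within about 1–2 degrees.
- **Slab height:** its top face measured 30 by 70 mm when assumed to be 132 mm above the bench, so it is standing on the rack floor.
- **White and red blocks:** in both views they stand upright against either side of the slab. I judged this by eye and did not measure their tilt.
- **Robot:** it is clear of everything, with contact force below 1 N.

**One disagreement:** the two cameras differ by about 2–4 mm in absolute position, mostly along world x. They agree once positions are taken relative to the rack, as in the figures above.

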